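Build the test sieve column

TASK

Build up the sieve column on the steel receiver pan, one piece at a time: first the blue fine sieve into the pan, then the green one, then the yellow coarse one, and last the lid with the black knob, each fully seated in the piece below and set down gently, not dropped. Leave the spare red sieve, the two small aluminium tins and the small amber flask that stand among them where they are.

Things in the scene. Friction and masses are not known exactly. Their poses are not given: they have to be found in the camera images.
- sieve_blue: Loose round sieve, blue frame, very fine (16 wires) steel mesh, open top, 40 mm high, 120 g. Origin: centre of underside, z up. Plain cylinder 60 mm across from z 8 to 40 mm (grip here from above), wall 3 mm, bore 54 mm, mesh at z 13 mm. Below z 8 a skirt, 51 mm across tapering to 44 mm at z 0, drops into the bore beneath until the shoulder rests on the rim. Seated: 37 mm above receiver origin.
- sieve_green: Loose round sieve, green frame, medium (9 wires) steel mesh, open top, 40 mm high, 120 g. Origin: centre of underside, z up. Plain cylinder 60 mm across from z 8 to 40 mm (grip here from above), wall 3 mm, bore 54 mm, mesh at z 13 mm. Below z 8 a skirt, 51 mm across tapering to 44 mm at z 0, drops into the bore beneath until the shoulder rests on the rim. Seated: 32 mm above the sieve below.
- sieve_yellow: Loose round sieve, yellow frame, coarse (5 wires) steel mesh, open top, 40 mm high, 120 g. Origin: centre of underside, z up. Plain cylinder 60 mm across from z 8 to 40 mm (grip here from above), wall 3 mm, bore 54 mm, mesh at z 13 mm. Below z 8 a skirt, 51 mm across tapering to 44 mm at z 0, drops into the bore beneath until the shoulder rests on the rim. Seated: 32 mm above the sieve below.
- lid: Loose round steel lid with a black upright knob, 110 g. Origin: centre of underside, z up. Skirt as on the sieves (44 mm across at z 0, 51 mm at z 6 to 8 mm), steel disc 60 mm across from z 8 to 12 mm, knob 20 mm across from z 12 to 40 mm (grip it from above). Seated in a sieve: origin 32 mm above that sieve's.
- receiver: Open steel receiver pan fixed on a round aluminium foot, which does not move; 100 mm across, 10 mm high. Origin: centre of the foot's underside, on the bench, z up. The pan stands centred on the foot, 60 mm across outside, bore 54 mm, its rim 45 mm above the bench; there is room in it for a sieve's skirt.
- sieve_red: Spare test sieve, red frame, very coarse mesh (3 wires each way); same shape and size as the other sieves (60 mm across, 40 mm high, origin at the centre of the underside). Not needed: to be left where it is.
- tin_a: Small closed aluminium tin, 45 mm across and 27 mm high, with a small round white paper label on its top; a loose bystander, to be left alone. Origin: centre of its underside.
- tin_b: Small closed aluminium tin, 45 mm across and 27 mm high, with a small round white paper label on its top; a loose bystander, to be left alone. Origin: centre of its underside.
- flask: Small amber conical flask with a black stopper, 42 mm across at the foot, 62 mm high; a loose bystander, to be left alone. Origin: centre of its underside.

How it is judged (in metres and radians):
On the way, in this order (a step that is already met when the one before it is completed fails the run):
1. the blue sieve is seated in the receiver and let go (horizontal distance between sieve_blue and receiver below 0.005 m and z of sieve_blue in the frame of receiver between 0.033 and 0.041 m and angle between sieve_blue's own z axis and vertical below 0.08 rad and contact force between sieve_blue and the fingers below 0.1 N and linear speed of sieve_blue below 0.02 m/s), for 0.2 s.
2. the green sieve is seated in the blue one and let go (horizontal distance between sieve_green and sieve_blue below 0.005 m and z of sieve_green in the frame of sieve_blue between 0.028 and 0.036 m and angle between sieve_green's own z axis and vertical below 0.08 rad and contact force between sieve_green and the fingers below 0.1 N and linear speed of sieve_green below 0.02 m/s), for 0.2 s.
3. the yellow sieve is seated in the green one and let go (horizontal distance between sieve_yellow and sieve_green below 0.005 m and z of sieve_yellow in the frame of sieve_green between 0.028 and 0.036 m and angle between sieve_yellow's own z axis and vertical below 0.08 rad and contact force between sieve_yellow and the fingers below 0.1 N and linear speed of sieve_yellow below 0.02 m/s), for 0.2 s.
4. the lid is seated in the yellow sieve and let go (horizontal distance between lid and sieve_yellow below 0.005 m and z of lid in the frame of sieve_yellow between 0.028 and 0.036 m and angle between lid's own z axis and vertical below 0.08 rad and contact force between lid and the fingers below 0.1 N and linear speed of lid below 0.02 m/s), for 0.2 s.
At the end, for the whole second after the job is handed in: Blue in receiver, green in blue, yellow in green, lid in yellow: each within 5 mm of centre and 4 mm of seated height (37 mm for blue, 32 mm for the rest), tilt under 0.08 rad, released, at rest; red sieve, tins and flask upright (0.1 rad) and within 20 mm of their start (all of step 1 and all of step 2 and all of step 3 and all of step 4 and angle between each of sieve_red, tin_a, tin_b, flask's own z axis and vertical below 0.1 rad and distance of each of sieve_red, tin_a, tin_b, flask from where it was at the start of the episode below 0.02 m); the robot touches nothing.
It fails at once if the red sieve, a tin or the flask is displaced by more than 20 mm (distance of any of sieve_red, tin_a, tin_b, flask from where it was at the start of the episode above 0.02 m).
It fails at once if a sieve or the lid is dropped (moves faster than 0.6 m/s, as after a fall of 18 mm, while the fingers do not touch it) ((linear speed of sieve_blue above 0.6 m/s and contact force between sieve_blue and the fingers below 0.01 N) or (linear speed of sieve_green above 0.6 m/s and contact force between sieve_green and the fingers below 0.01 N) or (linear speed of sieve_yellow above 0.6 m/s and contact force between sieve_yellow and the fingers below 0.01 N) or (linear speed of lid above 0.6 m/s and contact force between lid and the fingers below 0.01 N)).
It also fails if it takes over 112 s, if anything falls off the work surface, if the arm or the gripper's body presses on something with over 40 N, if the wrist force passes 120 N, or if a joint passes its speed limit or range.

ROBOT

A 6-joint arm with a two-finger parallel gripper is mounted at the origin on the work surface. World frame = base frame: x ahead of the robot, y to its left, z up, the work surface at z = 0. Lengths are in mm, angles in rad, forces in N, time in s.
With the tool pointing down it reaches from about 375 to 975 mm from the base axis. Payload 3.8 kg.
Tool frame: the origin (TCP) lies midway between the tips of the shut fingers; the grasp point (between the pads) lies behind it (arm.grip_point_offset is the z of the grasp point in the tool frame, in mm); z points along the fingers, x is the direction in which the jaws open and shut, and the axes are right-handed (so a half turn about z gives the same grasp; the last joint's range is limited). The gripper opens to 85 mm and grips with 20 to 120 N. Pads are 22 mm wide; open, the fingers measure 114 mm over their backs; the gripper's body (76 mm by 85 mm) begins 54 mm behind the grasp point. The pads swing forward as they close: fully open they stand 13 mm farther back than shut.
Start: joints at [1.102, 0.264, 1.604, -0, 1.274, -0.037], TCP at [282.489, 613.04, 231.28] pointing down, gripper open.
Joint ranges: [-2.63, 2.63], [-0.94, 2.18], [0.31, 2.57], [-1.31, 4.45], [0, 2.66], [-2.55, 2.55]. Speed limits (rad/s): [2.57, 2.57, 3.14, 3.14, 3.14, 3.14].

INTERFACE

Orientations are given as a rotation vector (axis times angle).
In Python, from plant import arm, optics gives the robot as it stands. The module is installed in compiled form; this text tells all that it offers.
- The arm moves only by the tool play_rows, never from a script. Its argument "plan" is a list of rows, each a list of 3 entries, a list of its own where there are three numbers: the turn, a rotation vector about the tool's x, y, z in units of 5 degrees (1.0 is 5 degrees), then the shift along the tool's x, y, z in units of 50 mm (1.0 is 50 mm), then the finger opening in mm, from 0 to 85.4. In form: [[[rx, ry, rz], [tx, ty, tz], jaw], ...]. A call has 1 to 20 rows; each row shifts and turns the commanded pose from where the row before left it, along the tool's axes as they then stand; what a row does not reach is not made up. A row lasts 1/10 s, in which the tool goes at most 50 mm and 8.59 degrees, less where a joint would pass 70% of its speed; a pose out of reach is approached as far as the arm can. A call is refused whole if a number of a shift passes 1 or a number of a turn 1, either way. A call with a gripper value outside its range is refused whole. The fingers move at their own pace and stop on an object; the grip force is fixed at half the most. Time passes only in rows, so rows that do not move let the fingers close. It gives the time, the measured TCP pose, the force and the opening at its end, in the units of the state.
- arm.state(): the state, without advancing time (a new reading comes with each control period).
- optics.grab_frame(name): name is "scene" or "top" or "wrist"; returns a dict with "pixels" (384x512x3 uint8, blue, green, red), "fx", "fy", "cx", "cy" (pixels), "distortion" ([k1, k2, p1, p2, k3] as OpenCV has them; the pictures are not rectified), "extrinsics" (4x4, takes a point from camera to world coordinates); the wrist camera has in their place "hand_eye" (4x4, takes a point from camera to tool coordinates, whose origin is the TCP and whose axes are the tool frame's). Camera axes: x right, y down, z forward; pixel columns grow to the right and rows downward; lengths in mm; the calibration is good to about 2 mm. A picture is of the moment at which its call begins: read the wrist's pose just before it. There is no depth.
- arm.hand_in(): hands the job in, once; it reports no verdict.
The state is a dict: "clock": time; "joint_positions": joint angles; "joint_vel": joint speeds; "joint_torque": joint torques, N m; "eef_pos": TCP position; "orientation": TCP orientation; "force": force on the tool from outside, world axes, zero at the start; "moment": the same for the moment, N m; "finger_gap": finger opening in mm.
Only numpy, scipy, OpenCV 4.12 (cv2) and the standard library are available. Lean on these libraries where they do the work, as an engineer would, in place of code of your own. Each camera call takes 0.05 s, during which the arm holds its last target. There are 200 camera calls.

## Working session

There is one attempt and no reset: what is moved stays moved. The work goes in short steps, Python scripts to look and compute and a tool call to move; the robot and the scene stay as the last step left them, time stands still between calls to the robot, and variables do not carry over. Pictures are saved under pics/ and viewed, about 12 in all and at most 16, crops included, and the job is handed in when it is done.

Besides the shell and the picture viewer there is one more tool, called after "Emit:" as name([rows], argument=value, ...), one row to a line, values as JSON. play_rows: Moves the arm, as the interface text tells. Its arguments: {"type":"object","properties":{"plan":{"type":"array","items":{"type":"array"}}},"required":["plan"]}

```bash
mkdir -p pics; ls; python3 - <<'E'
from plant import arm, optics
import cv2,numpy as np
s=arm.state(); print({k:np.round(v,3).tolist() for k,v in s.items()}, arm.grip_point_offset)
for n in("top","scene"):
    f=optics.grab_frame(n); cv2.imwrite(f"pics/{n}0.png",f["pixels"]); np.save(f"pics/{n}0.npy",f,allow_pickle=True)
    print(n,f["fx"],f["fy"],f["cx"],f["cy"],f["distortion"]); print(np.round(f["extrinsics"],3).tolist())
a=cv2.imread("pics/top0.png")
cv2.imwrite("pics/top0x.png",cv2.resize(a,(800,600)))
E
```

```text
pics
{'clock': 0.0, 'joint_positions': [1.102, 0.265, 1.605, 0.0, 1.274, -0.037], 'joint_vel': [-0.001, 0.001, -0.001, 0.0, -0.002, -0.002], 'joint_torque': [-0.001, -51.509, -36.732, 0.0, 0.013, 0.0], 'eef_pos': [282.163, 612.394, 229.955], 'orientation': [2.645, 1.693, -0.003], 'force': [0.1, -0.679, 0.195], 'moment': [-0.015, -0.052, 0.001], 'finger_gap': 85.283} -18.700000000000003
top 395.78871779737494 395.78871779737494 252.32259273055027 191.84236824964267 [-0.04204565  0.          0.          0.          0.        ]
[[-0.011, -0.994, 0.112, 441.802], [-1.0, 0.012, 0.009, 67.984], [-0.01, -0.111, -0.994, 990.937], [0.0, 0.0, 0.0, 1.0]]
scene 407.45273813885376 407.45273813885376 256.64492552386344 195.79670344192454 [-0.07158085  0.          0.          0.          0.        ]
[[-0.669, 0.63, -0.395, 890.494], [0.743, 0.558, -0.368, 385.936], [-0.011, -0.54, -0.842, 810.051], [0.0, 0.0, 0.0, 1.0]]
```

View pics/top0x.png

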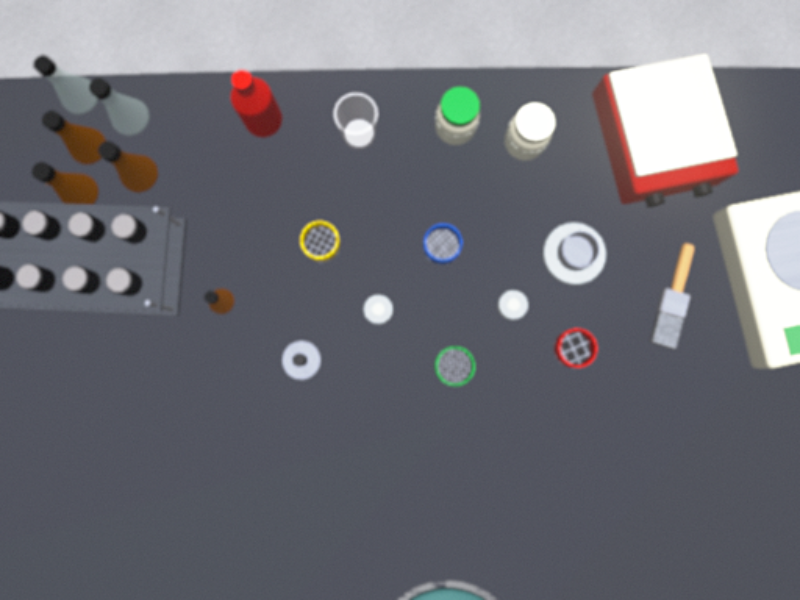

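View pics/scene0.png

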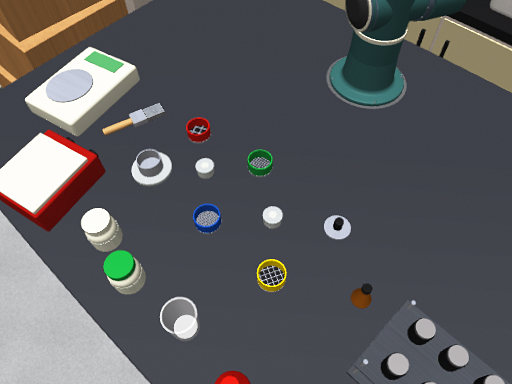

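The top view (800x600) shows yellow (320,240), blue (443,243), the receiver (576,252), green (455,366), red (577,348), the lid (301,360), tins at (378,309) and (513,304), and the flask at (222,301). The scene view agrees.

```bash
cat > h.py <<'E'
import numpy as np, cv2
from scipy.spatial.transform import Rotation as R
from plant import arm, optics
def ray(f,T,uv,z):
    K=np.array([[f["fx"],0,f["cx"]],[0,f["fy"],f["cy"]],[0,0,1]])
    p=cv2.undistortPoints(np.array(uv,float).reshape(-1,1,2),K,np.array(f["distortion"],float))[:,0]
    d=np.c_[p,np.ones(len(p))]@T[:3,:3].T; o=T[:3,3]
    return o+d*((z-o[2])/d[:,2])[:,None]
def tool(s=None):
    s=s or arm.state(); T=np.eye(4); T[:3,:3]=R.from_rotvec(s["orientation"]).as_matrix(); T[:3,3]=s["eef_pos"]; return T
def wrist(name):
    T=tool(); f=optics.grab_frame("wrist"); cv2.imwrite(f"pics/{name}.png",f["pixels"]); np.save(f"pics/{name}.npy",f,allow_pickle=True)
    return f,T@np.array(f["hand_eye"])
def mask(img,c):
    h=cv2.cvtColor(img,cv2.COLOR_BGR2HSV); r={"blue":(105,130),"green":(45,80),"yellow":(22,35),"red":(0,6)}[c]
    m=cv2.inRange(h,(r[0],120,50),(r[1],255,255))
    if c=="red": m|=cv2.inRange(h,(174,120,50),(180,255,255))
    return m
def circ(P):  # least squares circle of plane points
    A=np.c_[2*P[:,:2],np.ones(len(P))]; b=(P[:,:2]**2).sum(1)
    x=np.linalg.lstsq(A,b,rcond=None)[0]; return x[:2],np.sqrt(x[2]+x[:2]@x[:2])
def move(target,yaw=None):
    "rows needed: shift in tool axes, 50 mm units, and turn about tool z, 5 deg units; yaw = world angle of tool x"
    T=tool(); d=T[:3,:3].T@(np.array(target,float)-T[:3,3])/50
    cur=np.degrees(np.arctan2(T[1,0],T[0,0]))
    return np.round(d,3), None if yaw is None else round(-(((yaw-cur+90)%180)-90)/5,2), round(cur,2)
E
python3 - <<'E'
from h import *
f=np.load("pics/top0.npy",allow_pickle=True).item(); T=np.array(f["extrinsics"])
for n,u,v,z in [("yellow",320,240,40),("blue",443,243,40),("recv",578,251,45),("green",455,366,40),("red",577,348,40),("lid",301,360,12),("tinA",378,309,27),("tinB",513,304,27),("flaskfoot",226,300,10),("recvfoot",575,253,10)]:
    print(n,np.round(ray(f,T,[[(u+.5)*.64-.5,(v+.5)*.64-.5]],z)[0,:2],1))
f=optics.grab_frame("wrist"); print(np.round(f["hand_eye"],3).tolist(),f["fx"],f["fy"],f["cx"],f["cy"],f["distortion"])
print(tool().round(3)); print(move([480,80,260],90))
E
```

```text
yellow [644.7 192.5]
blue [ 6.374e+02 -1.000e-01]
recv [ 621.2 -209.4]
green [446.  -14.6]
red [ 471.1 -202.6]
lid [458.2 225.8]
tinA [536.2 102.9]
tinB [ 541.5 -108.7]
flaskfoot [555.3 347.6]
recvfoot [ 624.7 -214.6]
[[1.0, -0.001, 0.001, 0.349], [0.001, 0.952, 0.305, -78.643], [-0.001, -0.305, 0.952, -142.262], [0.0, 0.0, 0.0, 1.0]] 304.9009723873682 304.9009723873682 255.9388153495958 193.5270767327625 [0.01969239 0.         0.         0.         0.        ]
[[ 4.19000e-01  9.08000e-01 -1.00000e-03  2.82238e+02]
 [ 9.08000e-01 -4.19000e-01 -2.00000e-03  6.12492e+02]
 [-2.00000e-03 -0.00000e+00 -1.00000e+00  2.30205e+02]
 [ 0.00000e+00  0.00000e+00  0.00000e+00  1.00000e+00]]
(array([-8.018,  8.05 , -0.582]), np.float64(-4.95), np.float64(65.26))
```

Emit:
play_rows([
  [[0,0,-0.99],[0,0,0],85],
  [[0,0,-0.99],[0,0,0],85],
  [[0,0,-0.99],[0,0,0],85],
  [[0,0,-0.99],[0,0,0],85],
  [[0,0,-0.99],[0,0,0],85],
  [[0,0,0],[-0.8,0.46,0],85],
  [[0,0,0],[-0.8,0.46,0],85],
  [[0,0,0],[-0.8,0.46,0],85],
  [[0,0,0],[-0.8,0.46,0],85],
  [[0,0,0],[-0.8,0.46,0],85],
  [[0,0,0],[-0.8,0.46,0],85],
  [[0,0,0],[-0.8,0.46,0],85],
  [[0,0,0],[-0.8,0.46,0],85],
  [[0,0,0],[-0.8,0.46,0],85],
  [[0,0,0],[-0.8,0.46,0],85],
  [[0,0,0],[-0.8,0.46,0],85],
  [[0,0,0],[-0.8,0.46,0],85],
  [[0,0,0],[-0.8,0.46,0],85],
  [[0,0,0],[-0.8,0.46,0],85],
  [[0,0,0],[-0.8,0.46,0],85],
])

```text
clock: 2.15
eef_pos: [628.0, 11.3, 231.0]
orientation: [-2.221, -2.221, 0.0]
force: [0.2, 0.4, 0.9]
finger_gap: 84.9
```

```bash
python3 - <<'E'
from h import *
f,C=wrist("w1"); print(arm.state()["eef_pos"],np.round(f["hand_eye"],2).tolist()[1])
m=mask(f["pixels"],"blue")
cv2.imwrite("pics/w1m.png",np.hstack([cv2.resize(f["pixels"],(400,300)),cv2.resize(cv2.cvtColor(m,cv2.COLOR_GRAY2BGR),(400,300))]))
E
```

```text
[631.35795136   4.79267441 230.92997686] [0.0, 0.95, 0.31, -78.44]
```

View pics/w1m.png

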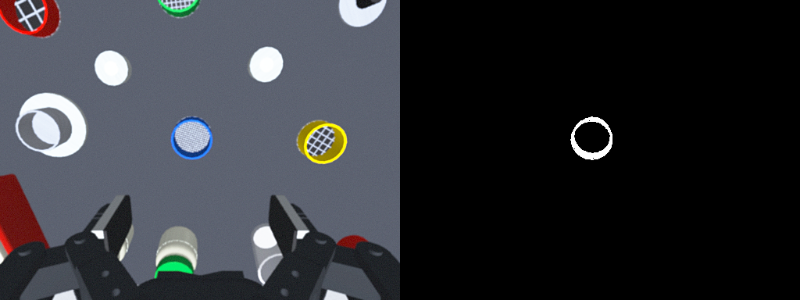

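The wrist view (left half, 400x300) shows blue at (192,138), yellow (323,142), the receiver (50,125), tins at (112,68) and (265,65), and green partly at the top. The blue mask is clean.

```bash
cat >> h.py <<'E'
def rim(f,C,m,z=40,r=30,near=None,verbose=True):
    "centre of the top rim from its outer contour, far side from the camera; near = rough xy"
    cs=cv2.findContours(m,cv2.RETR_EXTERNAL,cv2.CHAIN_APPROX_NONE)[0]
    best=None
    for c in cs:
        if len(c)<60: continue
        P=ray(f,C,c[:,0],z)[:,:2]
        if near is not None and np.linalg.norm(P.mean(0)-near)>40: continue
        if best is None or len(c)>len(best): best=P
    P=best; c=P.mean(0); cam=C[:2,3]
    from scipy.optimize import least_squares
    for _ in range(5):
        d=(c-cam)/np.linalg.norm(c-cam); Q=P[((P-c)@d)>-0.1*r]
        s=least_squares(lambda p:np.linalg.norm(Q-p,axis=1)-r,c,loss="soft_l1"); c=s.x
    if verbose: print("fixed-r",c.round(1),"rms",np.sqrt((s.fun**2).mean()).round(2),"free",circ(Q)[0].round(1),circ(Q)[1].round(1),len(Q))
    return c
E
python3 - <<'E'
from h import *
f=np.load("pics/w1.npy",allow_pickle=True).item()
C=tool()@np.array(f["hand_eye"])
for c in("blue","yellow"): print(c); rim(f,C,mask(f["pixels"],c))
t=np.load("pics/top0.npy",allow_pickle=True).item()
for c,n in(("blue",(637,0)),("yellow",(645,192)),("green",(446,-15)),("red",(471,-202))): print(c); rim(t,np.array(t["extrinsics"]),mask(t["pixels"],c),near=n)
# receiver rim in wrist, foot in both
for nm,F,E in(("w",f,C),("t",t,np.array(t["extrinsics"]))):
    g=cv2.cvtColor(F["pixels"],cv2.COLOR_BGR2HSV); m=cv2.inRange(g,(0,0,185),(180,60,255))
    n,l,st,ce=cv2.connectedComponentsWithStats(m)
    for i in range(1,n):
        if 300<st[i,4]: print(nm,st[i],ray(F,E,[ce[i]],10)[0,:2].round(0))
w=f["pixels"]; cv2.imwrite("pics/recv.png",np.hstack([cv2.resize(w[110:220,10:120],(400,400),interpolation=2),cv2.resize(t["pixels"][135:190,340:395],(400,400),interpolation=2)]))
E
```

```text
blue
fixed-r [642.9  -7.9] rms 0.37 free [643.1  -7.9] 29.8 78
yellow
fixed-r [649.7 184.5] rms 0.33 free [649.8 184.7] 29.8 80
blue
fixed-r [6.394e+02 4.000e-01] rms 0.82 free [6.391e+02 5.000e-01] 30.3 37
yellow
fixed-r [646.2 194.3] rms 0.68 free [645.8 194. ] 30.4 37
green
fixed-r [446.5 -13.8] rms 0.84 free [446.5 -15.2] 29.0 38
red
fixed-r [ 471.6 -203.9] rms 0.6 free [ 471.6 -203.9] 30.0 38
w [ 19   0  38  40 351] [ 475. -223.]
w [ 434    0   61   34 1374] [477. 217.]
w [ 319   60   43   45 1523] [540.  99.]
w [ 121   65   43   45 1503] [ 544. -123.]
w [  20  119   90   82 4007] [ 625. -220.]
w [ 224  156   44   39 1264] [646.  -9.]
w [393 162  35  38 384] [654. 193.]
w [324 289  30  29 628] [835. 120.]
w [200 314  53  31 605] [870. -39.]
t [    0     0   512   113 26729] [980.   0.]
t [327  65  29  30 600] [ 843. -156.]
t [ 465  123   47  112 3572] [ 597. -534.]
t [ 348  143   40   39 1030] [ 624. -213.]
t [419 185  22  37 471] [ 521. -365.]
t [181 218  24  25 387] [459. 226.]
```

View pics/recv.png

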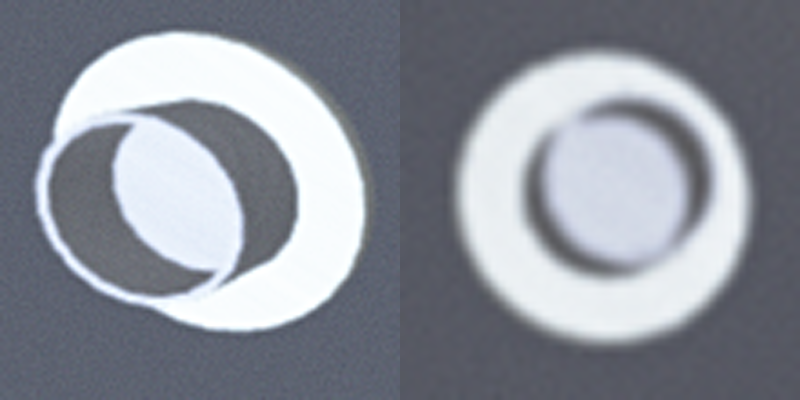

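The receiver foot and rim are clear in both crops. The wrist picture was taken before the arm had settled, which explains its 6 mm shift in y, so I'll add settling rows before each photo. Next is a look over the receiver.

Emit:
play_rows([
  [[0,0,0],[-0.4,0,0.2],85],
  [[0,0,0],[-0.6,-0.04,0.3],85],
  [[0,0,0],[-0.6,-0.04,0.3],85],
  [[0,0,0],[-0.7,-0.04,0.3],85],
  [[0,0,0],[-0.7,-0.04,0.3],85],
  [[0,0,0],[-0.7,-0.04,0.2],85],
  [[0,0,0],[-0.6,0,0],85],
  [[0,0,0],[0,0,0],85],
  [[0,0,0],[0,0,0],85],
  [[0,0,0],[0,0,0],85],
  [[0,0,0],[0,0,0],85],
  [[0,0,0],[0,0,0],85],
])

```text
clock: 3.4
eef_pos: [617.9, -200.8, 151.5]
orientation: [2.22, 2.223, 0.0]
force: [0.8, 0.4, -0.3]
finger_gap: 85.0
```

```bash
python3 - <<'E'
from h import *
f,C=wrist("w2"); print(np.round(arm.state()["eef_pos"],1)); np.save("pics/w2C.npy",C)
# also both top view of arm-free? 
cv2.imwrite("pics/w2x.png",cv2.resize(f["pixels"],(768,576)))
E
```

```text
[ 617.8 -200.9  151.5]
```

View pics/w2x.png

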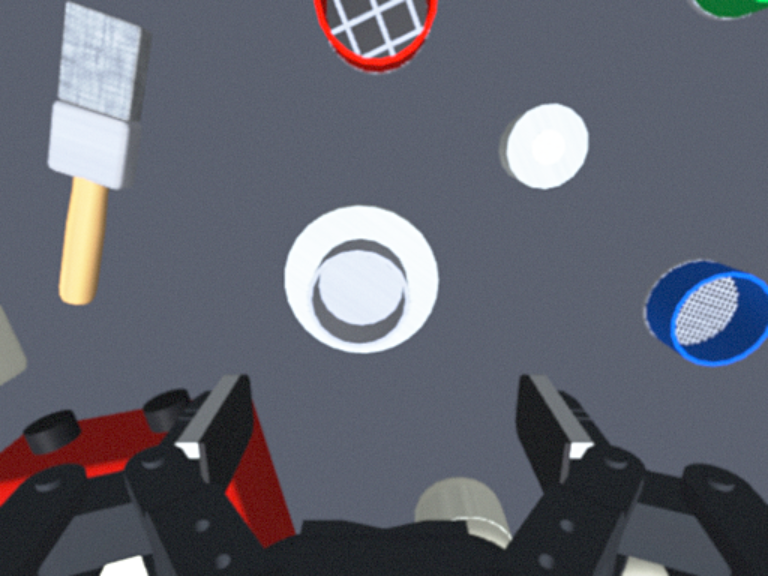

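Centre: the receiver foot is at (361,279) px in the 768-wide view, the pan bore at about (361,288), with red at the top and a tin at (546,146). Now I'll fit the foot circle.

```bash
python3 - <<'E'
from h import *
def foot(f,C,n,up):
    g=cv2.cvtColor(f["pixels"],cv2.COLOR_BGR2GRAY)
    m=cv2.inRange(g,150,255)
    cs=cv2.findContours(m,cv2.RETR_EXTERNAL,cv2.CHAIN_APPROX_NONE)[0]
    for c in cs:
        P=ray(f,C,c[:,0],10)[:,:2]
        if len(c)<60 or np.linalg.norm(P.mean(0)-n)>30: continue
        print("all",circ(P)[0].round(1),circ(P)[1].round(1))
        q=P[(P[:,0]<P[:,0].mean()+30)&(P[:,0]>P[:,0].mean()-35)]; print("sides",circ(q)[0].round(1),circ(q)[1].round(1))
f=np.load("pics/w2.npy",allow_pickle=True).item(); C=np.load("pics/w2C.npy")
foot(f,C,(624,-213),1)
# bore far edge at z45: dark crescent inner contour
g=cv2.cvtColor(f["pixels"],cv2.COLOR_BGR2GRAY).astype(float)
u=int(361*512/768)
print(g[150:240,u].astype(int).tolist())
t=np.load("pics/top0.npy",allow_pickle=True).item(); foot(t,np.array(t["extrinsics"]),(624,-213),1)
rim(f,C,mask(f["pixels"],"blue"),near=(640,0)); 
E
```

```text
all [ 625.3 -214.9] 49.5
sides [ 625.3 -214.9] 49.5
[251, 251, 251, 250, 250, 251, 252, 254, 251, 162, 106, 105, 111, 106, 106, 105, 138, 219, 241, 240, 239, 238, 236, 239, 238, 238, 237, 236, 238, 240, 238, 238, 235, 237, 238, 238, 238, 238, 238, 237, 237, 240, 239, 239, 238, 236, 237, 238, 237, 237, 237, 237, 236, 235, 237, 236, 235, 236, 236, 236, 233, 234, 234, 236, 240, 239, 194, 124, 108, 108, 111, 109, 109, 111, 108, 110, 111, 100, 136, 218, 240, 243, 252, 254, 250, 159, 92, 97, 93, 95]
all [ 625.2 -213.9] 49.8
sides [ 624.8 -213.9] 49.8
fixed-r [639.5  -2.6] rms 1.58 free [640.1  -1.9] 29.1 102
```

Emit:
play_rows([
  [[0,0,0],[0.4,0.05,0],85],
  [[0,0,0],[0.6,0.08,0],85],
  [[0,0,0],[0.7,0.1,0],85],
  [[0,0,0],[0.7,0.1,0.1],85],
  [[0,0,0],[0.7,0.1,0.2],85],
  [[0,0,0],[0.6,0,0.3],85],
  [[0,0,0],[0.3,0,0.2],85],
  [[0,0,0],[0,0,0],85],
  [[0,0,0],[0,0,0],85],
  [[0,0,0],[0,0,0],85],
  [[0,0,0],[0,0,0],85],
])

```text
clock: 4.55
eef_pos: [639.8, -3.4, 112.2]
orientation: [2.222, 2.219, 0.001]
force: [0.2, -0.6, -0.0]
finger_gap: 85.1
```

```bash
cat > look.py <<'E'
import sys
from h import *
name,c,x,y=sys.argv[1],sys.argv[2],float(sys.argv[3]),float(sys.argv[4])
z=float(sys.argv[5]) if len(sys.argv)>5 else 40
f,C=wrist(name); np.save(f"pics/{name}C.npy",C); s=arm.state(); print(np.round(s["eef_pos"],1),s["clock"])
p=rim(f,C,mask(f["pixels"],c),z=z,near=(x,y)); print("move to it at z 8:",move([*p,8],90))
E
python3 look.py w3 blue 640 0
```

```text
[639.7  -3.3 112.2] 4.6
fixed-r [ 6.385e+02 -4.000e-01] rms 0.26 free [ 6.388e+02 -4.000e-01] 29.8 115
move to it at z 8: (array([ 0.057, -0.027,  2.083]), np.float64(-0.02), np.float64(89.91))
```

Emit:
play_rows([
  [[0,0,0],[0.06,-0.03,0.3],85],
  [[0,0,0],[0,0,0.4],85],
  [[0,0,0],[0,0,0.4],85],
  [[0,0,0],[0,0,0.4],85],
  [[0,0,0],[0,0,0.3],85],
  [[0,0,0],[0,0,0.2],85],
  [[0,0,0],[0,0,0.08],85],
  [[0,0,0],[0,0,0],85],
  [[0,0,0],[0,0,0],85],
  [[0,0,0],[0,0,0],70],
  [[0,0,0],[0,0,0],62],
  [[0,0,0],[0,0,0],50],
  [[0,0,0],[0,0,0],50],
  [[0,0,0],[0,0,0],50],
  [[0,0,0],[0,0,0],50],
  [[0,0,0],[0,0,0],50],
  [[0,0,0],[0,0,0],50],
])

```text
clock: 6.3
eef_pos: [638.8, 1.0, 8.6]
orientation: [2.22, 2.22, 0.002]
force: [-0.5, 0.0, 5.6]
finger_gap: 57.4
```

Emit:
play_rows([
  [[0,0,0],[0,0,-0.1],50],
  [[0,0,0],[0,0,-0.2],50],
  [[0,0,0],[0,0,-0.4],50],
  [[0,0,0],[0,0,-0.4],50],
  [[0,0,0],[0,0,-0.4],50],
  [[0,0,0],[0,0,-0.3],50],
  [[0,0,0],[0,0,-0.2],50],
  [[0,0,0],[0,0,0],50],
  [[0,0,0],[0,0,0],50],
  [[0,0,0],[0,0,0],50],
])

```text
clock: 7.3
eef_pos: [636.5, 1.2, 105.8]
orientation: [-2.22, -2.22, 0.003]
force: [-0.3, 0.4, -1.7]
finger_gap: 57.5
```

```bash
python3 - <<'E'
from h import *
f,C=wrist("w4"); s=arm.state(); print(np.round(s["eef_pos"],1),s["finger_gap"],s["force"])
rim(f,C,mask(f["pixels"],"blue"),z=140)
cv2.imwrite("pics/w4x.png",f["pixels"])
E
```

```text
[636.5   1.2 105.8] 57.472801152703646 [-0.55630496  0.12464303 -2.33418414]
fixed-r [633.5   1.8] rms 0.75 free [635.2   1.8] 28.6 197
```

View pics/w4x.png

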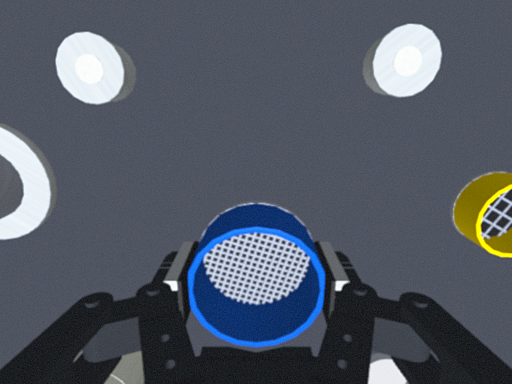

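Blue is held centrally, with its rim ellipse centred at about (257,287) px, level between the pads. Carrying it to the receiver.

Emit:
play_rows([
  [[0,0,0],[-0.2,0,0],50],
  [[0,0,0],[-0.4,-0.02,0],50],
  [[0,0,0],[-0.6,-0.04,0],50],
  [[0,0,0],[-0.7,-0.04,0],50],
  [[0,0,0],[-0.7,-0.04,0],50],
  [[0,0,0],[-0.7,-0.04,0],50],
  [[0,0,0],[-0.6,-0.04,0],50],
  [[0,0,0],[-0.3,0,0],50],
  [[0,0,0],[-0.12,0,0],50],
  [[0,0,0],[0,0,0],50],
  [[0,0,0],[0,0,0],50],
  [[0,0,0],[0,0,0],50],
  [[0,0,0],[0,0,0],50],
])

```text
clock: 8.65
eef_pos: [626.8, -213.6, 107.3]
orientation: [-2.219, -2.223, -0.0]
force: [-0.0, -0.3, -1.2]
finger_gap: 57.3
```

```bash
python3 - <<'E'
from h import *
s=arm.state(); print(np.round(s["eef_pos"],1),s["orientation"],move([625.6,-214.8,60],90))
E
```

```text
[ 626.8 -213.6  107.3] [-2.21939838e+00 -2.22311813e+00 -1.16629831e-04] (array([-0.023, -0.024,  0.945]), np.float64(0.02), np.float64(90.1))
```

Emit:
play_rows([
  [[0,0,0],[-0.02,-0.02,0.2],50],
  [[0,0,0],[0,0,0.3],50],
  [[0,0,0],[0,0,0.3],50],
  [[0,0,0],[0,0,0.15],50],
  [[0,0,0],[0,0,0.08],50],
  [[0,0,0],[0,0,0.04],50],
  [[0,0,0],[0,0,0.04],50],
  [[0,0,0],[0,0,0.03],50],
  [[0,0,0],[0,0,0.02],50],
  [[0,0,0],[0,0,0],50],
  [[0,0,0],[0,0,0],50],
])

```text
clock: 9.75
eef_pos: [625.8, -216.0, 49.6]
orientation: [2.221, 2.221, 0.0]
force: [-0.4, 0.9, -1.8]
finger_gap: 57.4
```

Emit:
play_rows([
  [[0,0,0],[0.02,0,0.02],50],
  [[0,0,0],[0,0,0.02],50],
  [[0,0,0],[0,0,0.02],50],
  [[0,0,0],[0,0,0.02],50],
  [[0,0,0],[0,0,0],50],
  [[0,0,0],[0,0,0],50],
])

```text
clock: 10.35
eef_pos: [625.5, -215.1, 45.6]
orientation: [2.221, 2.222, -0.001]
force: [-2.6, -1.5, 4.0]
finger_gap: 57.3
```

Emit:
play_rows([
  [[0,0,0],[0,0,0.02],50],
  [[0,0,0],[0,0,0],50],
  [[0,0,0],[0,0,0],50],
])

```text
clock: 10.65
eef_pos: [625.5, -215.2, 45.6]
orientation: [2.221, 2.222, -0.001]
force: [-5.8, -0.2, 7.7]
finger_gap: 57.5
```

Emit:
play_rows([
  [[0,0,0],[0,0,0],60],
  [[0,0,0],[0,0,0],64],
  [[0,0,0],[0,0,0],70],
  [[0,0,0],[0,0,0],85],
  [[0,0,0],[0,0,0],85],
  [[0,0,0],[0,0,0],85],
  [[0,0,0],[0,0,-0.2],85],
  [[0,0,0],[0,0,-0.4],85],
  [[0,0,0],[0,0,-0.5],85],
  [[0,0,0],[0,0,-0.5],85],
  [[0,0,0],[0,0,-0.4],85],
  [[0,0,0],[0,0,-0.2],85],
  [[0,0,0],[0,0,0],85],
  [[0,0,0],[0,0,0],85],
  [[0,0,0],[0,0,0],85],
])

```text
clock: 12.15
eef_pos: [624.6, -214.5, 152.6]
orientation: [-2.219, -2.22, 0.002]
force: [0.6, 0.2, 0.0]
finger_gap: 84.8
```

```bash
python3 look.py w5 blue 625 -215 77; python3 - <<'E'
from h import *
a=cv2.imread("pics/w5.png"); t=optics.grab_frame("top")
cv2.imwrite("pics/w5x.png",a)
print(move([446.5,-14,115],90))
E
```

```text
[ 624.6 -214.5  152.4] 12.2
fixed-r [ 625.7 -214.5] rms 0.58 free [ 626.8 -214.5] 29.1 114
move to it at z 8: (array([-0.003,  0.031,  2.889]), np.float64(0.0), np.float64(90.01))
(array([ 4.01 , -3.56 ,  0.764]), np.float64(0.0), np.float64(90.01))
```

View pics/w5x.png

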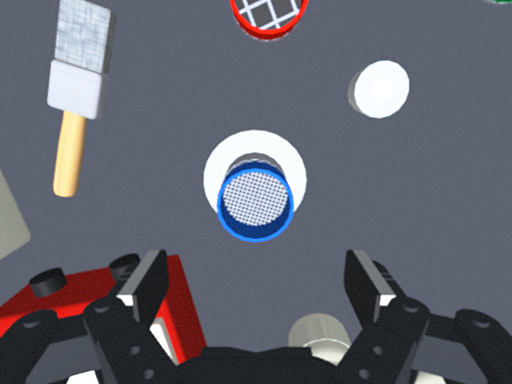

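Blue sits level in the receiver, rim centred at (255,203) px, measured at (625.7, -214.5). Now to green.

Emit:
play_rows([
  [[0,0,0],[0.2,-0.18,0],85],
  [[0,0,0],[0.4,-0.36,0],85],
  [[0,0,0],[0.5,-0.44,0],85],
  [[0,0,0],[0.5,-0.44,0],85],
  [[0,0,0],[0.5,-0.44,0],85],
  [[0,0,0],[0.5,-0.44,0],85],
  [[0,0,0],[0.5,-0.44,0.1],85],
  [[0,0,0],[0.4,-0.36,0.2],85],
  [[0,0,0],[0.3,-0.26,0.3],85],
  [[0,0,0],[0.2,-0.2,0.15],85],
  [[0,0,0],[0,0,0],85],
  [[0,0,0],[0,0,0],85],
  [[0,0,0],[0,0,0],85],
  [[0,0,0],[0,0,0],85],
])

```text
clock: 13.65
eef_pos: [448.9, -15.6, 117.6]
orientation: [2.221, 2.22, 0.002]
force: [-0.1, -0.2, -0.2]
finger_gap: 84.8
```

```bash
python3 look.py w6 green 446 -14
```

```text
[448.7 -15.5 117.5] 13.7
fixed-r [445.8 -15.5] rms 0.34 free [446.3 -15.5] 29.6 113
move to it at z 8: (array([-0.   , -0.063,  2.19 ]), np.float64(-0.01), np.float64(89.96))
```

Emit:
play_rows([
  [[0,0,0],[0,-0.05,0.3],85],
  [[0,0,0],[0,0,0.4],85],
  [[0,0,0],[0,0,0.4],85],
  [[0,0,0],[0,0,0.4],85],
  [[0,0,0],[0,0,0.4],85],
  [[0,0,0],[0,0,0.2],85],
  [[0,0,0],[0,0,0.08],85],
  [[0,0,0],[0,0,0],85],
  [[0,0,0],[0,0,0],85],
  [[0,0,0],[0,0,0],70],
  [[0,0,0],[0,0,0],62],
  [[0,0,0],[0,0,0],50],
  [[0,0,0],[0,0,0],50],
  [[0,0,0],[0,0,0],50],
  [[0,0,0],[0,0,0],50],
  [[0,0,0],[0,0,0],50],
])

```text
clock: 15.3
eef_pos: [446.1, -15.1, 9.1]
orientation: [2.22, 2.221, 0.002]
force: [-2.5, -0.6, 6.5]
finger_gap: 57.7
```

Emit:
play_rows([
  [[0,0,0],[0,0,-0.1],50],
  [[0,0,0],[0,0,-0.2],50],
  [[0,0,0],[0,0,-0.4],50],
  [[0,0,0],[0,0,-0.4],50],
  [[0,0,0],[0,0,-0.5],50],
  [[0,0,0],[-0.2,0.18,-0.4],50],
  [[0,0,0],[-0.3,0.27,-0.3],50],
  [[0,0,0],[-0.5,0.45,0],50],
  [[0,0,0],[-0.5,0.45,0],50],
  [[0,0,0],[-0.5,0.45,0],50],
  [[0,0,0],[-0.5,0.45,0],50],
  [[0,0,0],[-0.5,0.45,0],50],
  [[0,0,0],[-0.5,0.45,0],50],
  [[0,0,0],[-0.3,0.27,0],50],
  [[0,0,0],[-0.19,0.17,0],50],
  [[0,0,0],[0,0,0],50],
  [[0,0,0],[0,0,0],50],
  [[0,0,0],[0,0,0],50],
  [[0,0,0],[0,0,0],50],
])

```text
clock: 17.2
eef_pos: [623.9, -213.4, 122.8]
orientation: [-2.22, -2.222, 0.0]
force: [1.0, -0.1, -1.4]
finger_gap: 58.0
```

```bash
python3 - <<'E'
from h import *
s=arm.state(); print(np.round(s["eef_pos"],1),move([625.6,-214.7,78.1],90))
E
```

```text
[ 623.9 -213.4  122.8] (array([-0.026,  0.034,  0.894]), np.float64(0.01), np.float64(90.06))
```

Emit:
play_rows([
  [[0,0,0],[0,0.03,0.2],50],
  [[0,0,0],[0,0,0.25],50],
  [[0,0,0],[0,0,0.15],50],
  [[0,0,0],[0,0,0.08],50],
  [[0,0,0],[0,0,0.05],50],
  [[0,0,0],[0,0,0.04],50],
  [[0,0,0],[0,0,0.04],50],
  [[0,0,0],[0,0,0],50],
  [[0,0,0],[0,0,0],50],
])

```text
clock: 18.1
eef_pos: [626.3, -214.5, 82.6]
orientation: [2.221, 2.221, 0.0]
force: [-0.2, 1.0, -1.0]
finger_gap: 58.0
```

Emit:
play_rows([
  [[0,0,0],[0,-0.015,0.02],50],
  [[0,0,0],[0,0,0.02],50],
  [[0,0,0],[0,0,0.02],50],
  [[0,0,0],[0,0,0.02],50],
  [[0,0,0],[0,0,0.02],50],
  [[0,0,0],[0,0,0],50],
  [[0,0,0],[0,0,0],50],
])

```text
clock: 18.8
eef_pos: [625.4, -214.4, 78.2]
orientation: [2.221, 2.222, -0.0]
force: [-3.4, 0.7, 5.5]
finger_gap: 58.2
```

Contact at the predicted seated height; release and check.

Emit:
play_rows([
  [[0,0,0],[0,0,0.01],50],
  [[0,0,0],[0,0,0],60],
  [[0,0,0],[0,0,0],64],
  [[0,0,0],[0,0,0],70],
  [[0,0,0],[0,0,0],85],
  [[0,0,0],[0,0,0],85],
  [[0,0,0],[0,0,0],85],
  [[0,0,0],[0,0,-0.2],85],
  [[0,0,0],[0,0,-0.4],85],
  [[0,0,0],[0,0,-0.5],85],
  [[0,0,0],[0,0,-0.5],85],
  [[0,0,0],[0,0,-0.4],85],
  [[0,0,0],[0,0,-0.2],85],
  [[0,0,0],[0,0,0],85],
  [[0,0,0],[0,0,0],85],
  [[0,0,0],[0,0,0],85],
])

```text
clock: 20.4
eef_pos: [624.4, -214.0, 185.0]
orientation: [-2.219, -2.22, 0.002]
force: [-0.3, 0.3, -0.0]
finger_gap: 85.4
```

```bash
python3 look.py w7 green 625 -215 109; python3 - <<'E'
from h import *
print(move([647,191,115],90))
E
```

```text
[ 624.4 -214.   184.9] 20.45
fixed-r [ 625.8 -213.9] rms 0.35 free [ 626.3 -213.9] 29.6 113
move to it at z 8: (array([-2.000e-03,  3.800e-02,  3.538e+00]), np.float64(0.0), np.float64(90.01))
(array([8.098, 0.458, 1.406]), np.float64(0.0), np.float64(90.01))
```

View pics/w7.png

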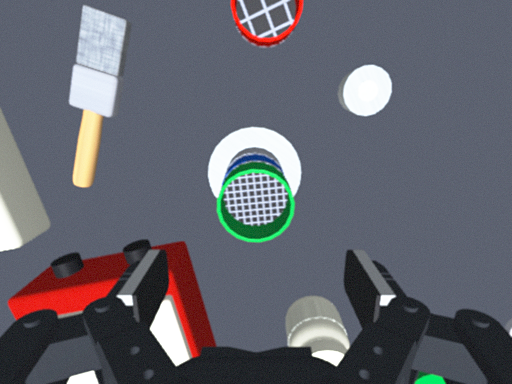

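Green is seated on blue, rim centred at (256,205) px, measured at (625.8, -213.9). On to yellow.

Emit:
play_rows([
  [[0,0,0],[0.3,0.02,0],85],
  [[0,0,0],[0.5,0.03,0],85],
  [[0,0,0],[0.7,0.04,0],85],
  [[0,0,0],[0.7,0.04,0],85],
  [[0,0,0],[0.7,0.04,0.1],85],
  [[0,0,0],[0.7,0.04,0.2],85],
  [[0,0,0],[0.7,0.04,0.2],85],
  [[0,0,0],[0.7,0.04,0.2],85],
  [[0,0,0],[0.7,0.04,0.2],85],
  [[0,0,0],[0.7,0.04,0.2],85],
  [[0,0,0],[0.6,0.03,0.2],85],
  [[0,0,0],[0.5,0.03,0.1],85],
  [[0,0,0],[0.4,0.03,0],85],
  [[0,0,0],[0.2,0,0],85],
  [[0,0,0],[0,0,0],85],
  [[0,0,0],[0,0,0],85],
  [[0,0,0],[0,0,0],85],
  [[0,0,0],[0,0,0],85],
])

```text
clock: 22.25
eef_pos: [648.6, 189.4, 117.1]
orientation: [2.223, 2.22, 0.0]
force: [-0.2, -0.1, -0.7]
finger_gap: 85.2
```

```bash
python3 look.py w8 yellow 646 192
```

```text
[648.5 189.5 117. ] 22.3
fixed-r [644.9 193.2] rms 0.26 free [645.2 193.2] 29.7 114
move to it at z 8: (array([ 0.073, -0.073,  2.181]), np.float64(-0.01), np.float64(89.93))
```

Emit:
play_rows([
  [[0,0,0],[0.07,-0.06,0.3],85],
  [[0,0,0],[0,0,0.4],85],
  [[0,0,0],[0,0,0.4],85],
  [[0,0,0],[0,0,0.4],85],
  [[0,0,0],[0,0,0.4],85],
  [[0,0,0],[0,0,0.2],85],
  [[0,0,0],[0,0,0.08],85],
  [[0,0,0],[0,0,0],85],
  [[0,0,0],[0,0,0],85],
  [[0,0,0],[0,0,0],70],
  [[0,0,0],[0,0,0],62],
  [[0,0,0],[0,0,0],50],
  [[0,0,0],[0,0,0],50],
  [[0,0,0],[0,0,0],50],
  [[0,0,0],[0,0,0],50],
  [[0,0,0],[0,0,0],50],
])

```text
clock: 23.9
eef_pos: [646.7, 194.4, 9.7]
orientation: [2.22, 2.221, 0.004]
force: [-0.6, -0.9, 5.6]
finger_gap: 58.9
```

Emit:
play_rows([
  [[0,0,0],[0,0,-0.1],50],
  [[0,0,0],[0,0,-0.2],50],
  [[0,0,0],[0,0,-0.4],50],
  [[0,0,0],[0,0,-0.5],50],
  [[0,0,0],[0,0,-0.5],50],
  [[0,0,0],[-0.2,0,-0.5],50],
  [[0,0,0],[-0.4,-0.03,-0.4],50],
  [[0,0,0],[-0.6,-0.03,-0.3],50],
  [[0,0,0],[-0.7,-0.03,0],50],
  [[0,0,0],[-0.8,-0.04,0],50],
  [[0,0,0],[-0.8,-0.04,0],50],
  [[0,0,0],[-0.8,-0.04,0],50],
  [[0,0,0],[-0.8,-0.04,0],50],
  [[0,0,0],[-0.8,-0.04,0],50],
  [[0,0,0],[-0.8,-0.04,0],50],
  [[0,0,0],[-0.6,-0.03,0],50],
  [[0,0,0],[-0.4,-0.03,0],50],
  [[0,0,0],[-0.3,0,0],50],
  [[0,0,0],[-0.18,0,0],50],
  [[0,0,0],[0,0,0],50],
])

```text
clock: 25.9
eef_pos: [625.9, -215.5, 152.7]
orientation: [-2.222, -2.221, -0.0]
force: [1.3, -0.0, -1.1]
finger_gap: 59.1
```

Emit:
play_rows([
  [[0,0,0],[0,0,0],50],
  [[0,0,0],[0,0,0],50],
  [[0,0,0],[0,0,0],50],
])

```text
clock: 26.2
eef_pos: [626.1, -213.7, 152.7]
orientation: [-2.219, -2.223, -0.0]
force: [-0.2, 0.4, -1.3]
finger_gap: 58.5
```

```bash
python3 - <<'E'
from h import *
s=arm.state(); print(np.round(s["eef_pos"],1),move([627,-214.4,110.7],90))
E
```

```text
[ 626.1 -213.7  152.7] (array([-0.014,  0.019,  0.841]), np.float64(0.02), np.float64(90.09))
```

Emit:
play_rows([
  [[0,0,0],[0,0.01,0.2],50],
  [[0,0,0],[0,0,0.2],50],
  [[0,0,0],[0,0,0.15],50],
  [[0,0,0],[0,0,0.08],50],
  [[0,0,0],[0,0,0.05],50],
  [[0,0,0],[0,0,0.04],50],
  [[0,0,0],[0,0,0.04],50],
  [[0,0,0],[0,0,0],50],
  [[0,0,0],[0,0,0],50],
])

```text
clock: 27.1
eef_pos: [626.5, -215.0, 115.1]
orientation: [2.221, 2.221, 0.0]
force: [-0.3, -0.1, -1.1]
finger_gap: 58.5
```

Emit:
play_rows([
  [[0,0,0],[0.01,0.01,0.02],50],
  [[0,0,0],[0,0,0.02],50],
  [[0,0,0],[0,0,0.02],50],
  [[0,0,0],[0,0,0.02],50],
  [[0,0,0],[0,0,0.02],50],
  [[0,0,0],[0,0,0],50],
  [[0,0,0],[0,0,0],50],
])

```text
clock: 27.8
eef_pos: [627.0, -214.4, 110.6]
orientation: [2.221, 2.221, 0.0]
force: [-3.3, 1.4, 5.4]
finger_gap: 58.9
```

Emit:
play_rows([
  [[0,0,0],[0,0,0.01],50],
  [[0,0,0],[0,0,0],60],
  [[0,0,0],[0,0,0],64],
  [[0,0,0],[0,0,0],70],
  [[0,0,0],[0,0,0],85],
  [[0,0,0],[0,0,0],85],
  [[0,0,0],[0,0,0],85],
  [[0,0,0],[0,0,-0.2],85],
  [[0,0,0],[0,0,-0.4],85],
  [[0,0,0],[0,0,-0.5],85],
  [[0,0,0],[0,0,-0.5],85],
  [[0,0,0],[0,0,-0.4],85],
  [[0,0,0],[0,0,-0.2],85],
  [[0,0,0],[0,0,0],85],
  [[0,0,0],[0,0,0],85],
  [[0,0,0],[0,0,0],85],
])

```text
clock: 29.4
eef_pos: [625.9, -214.0, 217.5]
orientation: [-2.219, -2.22, 0.002]
force: [-0.1, -0.6, -0.4]
finger_gap: 84.9
```

```bash
python3 look.py w9 yellow 625 -215 141; python3 - <<'E'
from h import *
print(move([459,226,125],90))
E
```

```text
[ 625.9 -214.1  217.4] 29.45
fixed-r [ 625.9 -213.9] rms 0.27 free [ 626.2 -213.9] 29.8 113
move to it at z 8: (array([-1.000e-03,  1.200e-02,  4.187e+00]), np.float64(0.0), np.float64(90.01))
(array([ 8.8  , -3.332,  1.866]), np.float64(0.0), np.float64(90.01))
```

View pics/w9.png

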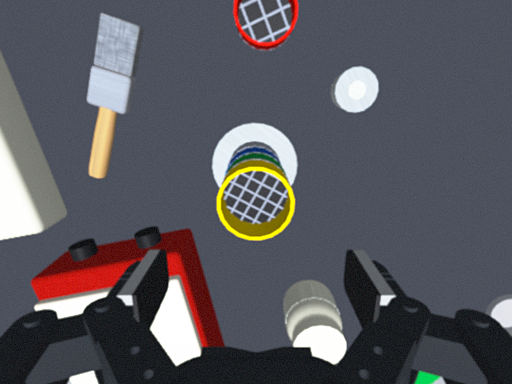

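Yellow is seated, rim centred at (256,203) px, measured at (625.9, -213.9). On to the lid.

Emit:
play_rows([
  [[0,0,0],[0.3,-0.11,0],85],
  [[0,0,0],[0.5,-0.19,0],85],
  [[0,0,0],[0.7,-0.27,0],85],
  [[0,0,0],[0.7,-0.27,0],85],
  [[0,0,0],[0.7,-0.27,0.1],85],
  [[0,0,0],[0.7,-0.27,0.2],85],
  [[0,0,0],[0.7,-0.27,0.3],85],
  [[0,0,0],[0.7,-0.27,0.3],85],
  [[0,0,0],[0.7,-0.27,0.3],85],
  [[0,0,0],[0.7,-0.27,0.3],85],
  [[0,0,0],[0.7,-0.27,0.2],85],
  [[0,0,0],[0.6,-0.22,0.1],85],
  [[0,0,0],[0.5,-0.19,0],85],
  [[0,0,0],[0.3,-0.11,0],85],
  [[0,0,0],[0,0,0],85],
  [[0,0,0],[0,0,0],85],
  [[0,0,0],[0,0,0],85],
  [[0,0,0],[0,0,0],85],
])

```text
clock: 31.25
eef_pos: [464.4, 209.9, 129.2]
orientation: [2.222, 2.22, -0.0]
force: [-0.1, 0.3, 0.2]
finger_gap: 84.9
```

```bash
python3 - <<'E'
from h import *
f,C=wrist("w10"); s=arm.state(); print(np.round(s["eef_pos"],1))
g=cv2.cvtColor(f["pixels"],cv2.COLOR_BGR2GRAY); m=cv2.inRange(g,150,255)
n=np.array((459,226))
for c in cv2.findContours(m,cv2.RETR_EXTERNAL,cv2.CHAIN_APPROX_NONE)[0]:
    P=ray(f,C,c[:,0],12)[:,:2]
    if len(c)>60 and np.linalg.norm(P.mean(0)-n)<30:
        mm=np.zeros_like(m); cv2.drawContours(mm,[c],-1,255,-1); p=rim(f,C,mm,z=12,r=30); print("all",circ(P)); print(move([*p,14],90))
d=cv2.inRange(g,0,45)
nn,l,st,ce=cv2.connectedComponentsWithStats(d)
for i in range(1,nn):
    if st[i,4]>150: print(st[i],ray(f,C,[ce[i]],30)[0,:2].round(1))
E
```

```text
[464.5 209.9 129.3]
fixed-r [458.9 224.7] rms 0.3 free [458.5 224.6] 30.3 99
all (array([458.47602599, 224.67913784]), np.float64(30.347917800588434))
(array([ 0.297, -0.112,  2.306]), np.float64(-0.01), np.float64(89.94))
[    0   251   512   133 15121] [611.2 212.3]
```

View pics/w10.png

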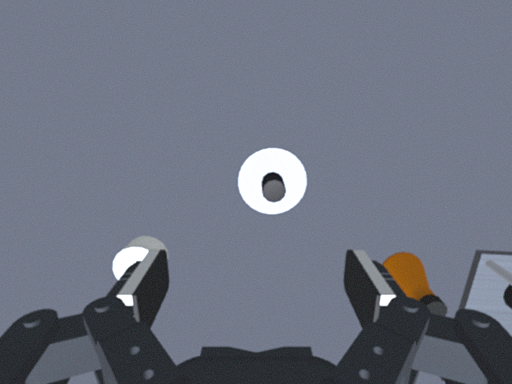

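The lid disc is at (272,181) px and its knob at (273,187), with nothing near it. Lid centre is (458.7, 224.7).

Emit:
play_rows([
  [[0,0,0],[0.15,-0.06,0.2],85],
  [[0,0,0],[0.15,-0.05,0.4],85],
  [[0,0,0],[0,0,0.4],85],
  [[0,0,0],[0,0,0.4],85],
  [[0,0,0],[0,0,0.4],70],
  [[0,0,0],[0,0,0.3],60],
  [[0,0,0],[0,0,0.1],50],
  [[0,0,0],[0,0,0.05],40],
  [[0,0,0],[0,0,0],40],
  [[0,0,0],[0,0,0],40],
  [[0,0,0],[0,0,0],30],
  [[0,0,0],[0,0,0],24],
  [[0,0,0],[0,0,0],10],
  [[0,0,0],[0,0,0],10],
  [[0,0,0],[0,0,0],10],
  [[0,0,0],[0,0,0],10],
  [[0,0,0],[0,0,0],10],
  [[0,0,0],[0,0,0],10],
])

```text
clock: 33.1
eef_pos: [459.5, 225.8, 17.6]
orientation: [2.221, 2.221, 0.002]
force: [-0.9, -0.8, 5.9]
finger_gap: 18.2
```

Emit:
play_rows([
  [[0,0,0],[0,0,-0.1],10],
  [[0,0,0],[0,0,-0.2],10],
  [[0,0,0],[0,0,-0.4],10],
  [[0,0,0],[0,0,-0.5],10],
  [[0,0,0],[0,0,-0.5],10],
  [[0,0,0],[0,0,-0.5],10],
  [[0,0,0],[0,0,-0.5],10],
  [[0,0,0],[0,0,-0.4],10],
  [[0,0,0],[0,0,-0.2],10],
  [[0,0,0],[0,0,0],10],
])

```text
clock: 34.1
eef_pos: [459.8, 226.0, 183.7]
orientation: [2.22, 2.221, 0.005]
force: [-1.3, 0.8, -1.0]
finger_gap: 18.1
```

Emit:
play_rows([
  [[0,0,0],[-0.2,0.08,0],10],
  [[0,0,0],[-0.4,0.15,0],10],
  [[0,0,0],[-0.6,0.23,0],10],
  [[0,0,0],[-0.7,0.27,0],10],
  [[0,0,0],[-0.7,0.27,0],10],
  [[0,0,0],[-0.7,0.27,0],10],
  [[0,0,0],[-0.7,0.27,0],10],
  [[0,0,0],[-0.7,0.27,0],10],
  [[0,0,0],[-0.7,0.27,0],10],
  [[0,0,0],[-0.7,0.27,0],10],
  [[0,0,0],[-0.7,0.27,0],10],
  [[0,0,0],[-0.7,0.27,0],10],
  [[0,0,0],[-0.5,0.19,0],10],
  [[0,0,0],[-0.4,0.13,0],10],
  [[0,0,0],[-0.3,0.09,0],10],
  [[0,0,0],[-0.1,0.03,0],10],
  [[0,0,0],[0,0,0],10],
  [[0,0,0],[0,0,0],10],
  [[0,0,0],[0,0,0],10],
  [[0,0,0],[0,0,0],10],
])

```text
clock: 36.1
eef_pos: [625.3, -213.4, 182.0]
orientation: [2.22, 2.223, 0.0]
force: [0.1, 0.4, -0.9]
finger_gap: 18.0
```

```bash
python3 - <<'E'
from h import *
s=arm.state(); print(np.round(s["eef_pos"],1),move([626.1,-214.4,150.6],90))
f,C=wrist("w11")
E
```

```text
[ 625.3 -213.4  182. ] (array([-0.021,  0.015,  0.628]), np.float64(0.02), np.float64(90.08))
```

View pics/w11.png

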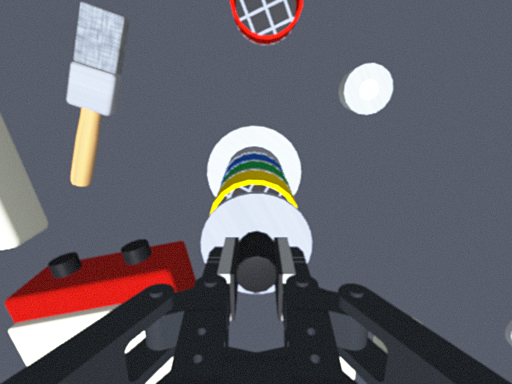

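The lid hangs level under the fingers, disc centred at (257,243) px, directly above the yellow rim at (254,195).

Emit:
play_rows([
  [[0,0,0],[0,0.01,0.15],10],
  [[0,0,0],[0,0,0.15],10],
  [[0,0,0],[0,0,0.1],10],
  [[0,0,0],[0,0,0.06],10],
  [[0,0,0],[0,0,0.04],10],
  [[0,0,0],[0,0,0.04],10],
  [[0,0,0],[0,0,0],10],
  [[0,0,0],[0,0,0],10],
  [[0,0,0],[0,0,0],10],
])

```text
clock: 37.05
eef_pos: [626.1, -214.5, 155.1]
orientation: [2.221, 2.221, 0.0]
force: [-0.2, -0.5, -1.1]
finger_gap: 18.3
```

Emit:
play_rows([
  [[0,0,0],[0,0,0.02],10],
  [[0,0,0],[0,0,0.02],10],
  [[0,0,0],[0,0,0.02],10],
  [[0,0,0],[0,0,0.02],10],
  [[0,0,0],[0,0,0.02],10],
  [[0,0,0],[0,0,0],10],
  [[0,0,0],[0,0,0],10],
])

```text
clock: 37.75
eef_pos: [626.1, -214.4, 150.7]
orientation: [2.221, 2.221, 0.001]
force: [-0.6, 1.0, 4.8]
finger_gap: 18.0
```

Emit:
play_rows([
  [[0,0,0],[0,0,0.01],10],
  [[0,0,0],[0,0,0],20],
  [[0,0,0],[0,0,0],24],
  [[0,0,0],[0,0,0],40],
  [[0,0,0],[0,0,0],60],
  [[0,0,0],[0,0,0],70],
  [[0,0,0],[0,0,0],70],
  [[0,0,0],[0,0,-0.2],70],
  [[0,0,0],[0,0,-0.4],70],
  [[0,0,0],[0,0,-0.5],70],
  [[0,0,0],[0,0,-0.5],70],
  [[0,0,0],[0,0,-0.4],70],
  [[0,0,0],[0,0,-0.2],70],
  [[0,0,0],[0,0,0],70],
  [[0,0,0],[0,0,0],70],
  [[0,0,0],[0,0,0],70],
  [[0,0,0],[0,0,0],70],
])

```text
clock: 39.45
eef_pos: [625.1, -214.1, 257.5]
orientation: [-2.219, -2.22, 0.002]
force: [0.1, 0.5, 0.0]
finger_gap: 70.0
```

```bash
python3 - <<'E'
from h import *
f,C=wrist("w12"); s=arm.state(); print(np.round(s["eef_pos"],1),s["clock"])
g=cv2.cvtColor(f["pixels"],cv2.COLOR_BGR2GRAY)
sc=optics.grab_frame("scene"); t0=np.load("pics/scene0.npy",allow_pickle=True).item()
d=cv2.absdiff(sc["pixels"],t0["pixels"]).max(2)
x=sc["pixels"][40:240,60:330]
cv2.imwrite("pics/end.png",np.hstack([f["pixels"][:300,100:450],cv2.resize(x,(405,300))]))
for n,(u,v) in dict(red=(198,130),tinA=(272,217),tinB=(205,168),flask=(362,297)).items(): print(n,"changed px",int((d[v-14:v+15,u-16:u+17]>40).sum()))
E
```

```text
[ 625.2 -214.1  257.7] 39.5
red changed px 0
tinA changed px 0
tinB changed px 0
flask changed px 0
```

View pics/end.png

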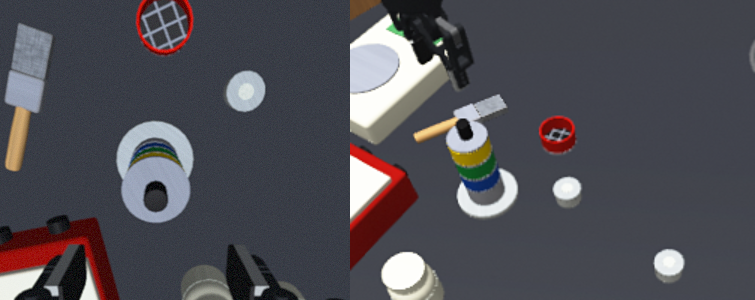

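The column stands straight with the lid on. In the wrist crop the disc is at (156,190) px, and in the scene crop the lid is at (466,133). The bystanders have not changed.

```bash
python3 -c "
from plant import arm
print(arm.hand_in())"
```

```text
the job is handed in; nothing more can be done
None
```

I built the column on the receiver in the required order (blue, green, yellow, then the lid) and handed the job in at about 39.5 s of the 112 s allowed.

- **Seating:** Each piece met resistance within about 0.2 mm of its predicted seated height, with 5–8 N on the wrist, and I released it there. After release the three sieve rims measured within 0.7 mm of each other, near (625.8, −214.1).
- **Lid:** I did not measure the lid's position after release. The final wrist and scene pictures show it level and centred on a straight column, with the gripper clear above it.
- **Bystanders:** The before and after scene pictures show no change at the red sieve, the tins or the flask.
- **Disagreements:** The first wrist measurement was about 7 mm off because the arm was still settling, so I added settling time before every later picture. The finger opening read 57–59 mm on the 60 mm sieves and 18 mm on the 20 mm knob. I put that down to a reading offset, and the grips held.

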